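# Unload the parts basket from the ultrasonic cleaner and hang it up to dry

### The arm

A 6-joint arm with a two-finger parallel gripper is mounted at the origin on the work surface. World frame = base frame: x ahead of the robot, y to its left, z up, the work surface at z = 0. Lengths are in mm, angles in rad, forces in N, time in s.
With the tool pointing down it reaches from about 225 to 875 mm from the base axis. Payload 3.4 kg.
Tool frame: the origin (TCP) lies on the mounting face of the last link; the fingertips stand bot.tip_reach ahead of it and the grasp point (between the pads) lies 155 mm ahead of it (bot.tip_reach is the distance from the TCP to the fingertips, in mm); z points along the fingers, y is the line along which they close (so a half turn about z gives the same grasp; the last joint's range is limited). The gripper opens to 85 mm and grips with 20 to 120 N. Pads are 22 mm wide; open, the fingers measure 114 mm over their backs; the gripper's body (76 mm by 85 mm) begins 54 mm behind the grasp point. The pads swing forward as they close: fully open they stand 13 mm farther back than shut.
Start: joints at [-1.386, 0.276, 1.505, -0, 1.361, -0.121], TCP at [173.103, -548.343, 404.728] pointing down, gripper open.
Joint ranges: [-2.89, 2.89], [-0.75, 2.08], [0.22, 2.7], [-1.18, 4.32], [0.11, 2.71], [-2.7, 2.7]. Speed limits (rad/s): [2.57, 2.57, 3.14, 3.14, 3.14, 3.14].

### API

Orientations are given as [roll, pitch, yaw] about the fixed x, y, z axes, in that order (R = Rz(yaw) Ry(pitch) Rx(roll)).
In Python, from rig import status, snapshot, ticket, spotter, bot gives the robot as it stands. The module is installed in compiled form; this text tells all that it offers.
- The arm moves only by the shell command python3 -m jog 'ROWS'. ROWS is JSON, a list of rows, each a list of 7 numbers: the turn, a rotation vector about the tool's x, y, z in units of 4 degrees (1.0 is 4 degrees), then the shift along the tool's x, y, z in units of 0.025 m (1.0 is 0.025 m), then the opening, from -1 (shut) to 1 (fully open). In form: [[rx, ry, rz, x, y, z, grip], ...]. A call has 1 to 12 rows; each row shifts and turns the commanded pose from where the row before left it, along the tool's axes as they then stand; what a row does not reach is not made up. A row lasts 1/12 s, in which the tool goes at most 41.7 mm and 7.16 degrees, less where a joint would pass 70% of its speed; a pose out of reach is approached as far as the arm can. A call with a number of a shift or a turn outside -1 to 1 is refused whole. A call with a gripper value outside its range is refused whole. The fingers move at their own pace and stop on an object; the grip force is fixed at half the most. Time passes only in rows, so rows that do not move let the fingers close. It gives the time, the measured TCP pose, the force, the opening and the grip force at its end, in the units of the state.
- status.observe(): the state, without advancing time (a new reading comes with each control period).
- snapshot(name): name is "side" or "top"; returns a dict with "pixels" (400x640x3 uint8, red, green, blue), "range_z" (400x640 float32, mm along the optical axis (not along the pixel's ray), 0 where there is no reading), "fx", "fy", "cx", "cy" (pixels), "rvec" (rotation vector, rad) and "tvec" (3), from world to camera coordinates, as OpenCV has them. Camera axes: x right, y down, z forward; pixel columns grow to the right and rows downward; lengths in mm; the calibration is good to about 2 mm. A picture is of the moment at which its call begins.
- ticket.job_done(): hands the job in; it is judged then, once.
Trained networks look in a picture, given as the dict that the camera call returned (one of the last four; its "shot" number tells which), for a name from the list of things; names that differ only in an ending like _2 or _b are one class to them, and where a whole thing is asked for, a point or a joint stands for the part that bears it (a point fixed in the world has none). Each returns a list of dicts, best first, with "p" (0 to 1); they miss things now and then, are a little off and sometimes report something else, mostly with a low value. They report only what shows in the picture. A call takes as long as a camera call. They do not tell look-alikes from the thing itself.
- spotter.regions_of(picture, target): "pixels" (400x640 bool, what is visible of it) and "bbox" ([left, top, right, bottom] in pixels, round what is visible of it).
The state is a dict: "clock": time; "qpos": joint angles; "dq": joint speeds; "effort": joint torques, N m; "ee_pos": TCP position; "tcp_rot": TCP orientation; "ft_force": force on the tool from outside, world axes, zero at the start; "torque": the same for the moment, N m; "grip_width": finger opening in mm; "finger_force": force on a finger pad.
Only numpy, scipy, OpenCV 4.12 (cv2) and the standard library are available. Lean on these libraries where they do the work, as an engineer would, in place of code of your own. Each camera call takes 0.05 s, during which the arm holds its last target. There are 200 camera calls.

### The job

Switch the ultrasonic cleaner off by sliding its switch all the way towards the tank, then lift the parts basket out by its arched handle, stand it on the ribbed drip mat and let go. Then take the basket by the rim of a wall, not by the handle, lift it and hang it by its handle on the drying hook, and let go so that it hangs still. Leave the paint jars and the brush pot where they are.

Things in the scene. Friction and masses are not known exactly. Their poses are not given: they have to be found in the camera images.
- cleaner: White ultrasonic cleaner, fixed to the bench: 130 (x) x 250 (y) x 110 mm high. Origin: centre of its underside. Its +y half is the open tank (inside 98 x 124 mm, inner floor 50 mm above the bench, rim at 110 mm); its -y half is a flat deck at 110 mm carrying the slide switch.
- tank (a point): Centre of the tank's inner floor (cleaner frame 0, 55, 50 mm); axes as the cleaner's.
- slide (a joint): Slide switch value in m: 0 = end far from the tank (on), 0.06 = end nearest the tank (off). It moves along the cleaner's +y, has 1.5 N of friction and stays where it is left.
- slide_top (a point): Top centre of the black switch grip, a block 28 mm (cleaner x) x 20 mm (cleaner y) x 40 mm high on a track 14 mm high on the deck; the grip's top is 165 mm above the bench. Axes as the cleaner's.
- basket: Grey slotted open plastic basket, about 0.2 kg, 60 mm high; rim outline 84 (x) x 112 mm (y); wall 4 mm, thickened outward to 8 mm in the top 18 mm. Origin: centre of underside, z up. Fixed arched handle spans the mouth along x, at y = 0. Starts in the tank on its floor, rim level with the tank's, axes about along the cleaner's, 6 mm free at the sides: only the handle can be taken there.
- handle: The basket's arched handle, round 8 mm steel bar, part of the basket and with the same origin and axes. Bar centre line in mm (x, z; y = 0): (-38, 56), (-26, 87), (0, 98), (26, 87), (38, 56); top at 102 mm. A rigid arch with a peak in the middle.
- handle_peak (a point): Underside of the handle's peak, 94 mm above the basket's underside (34 mm above its rim), in the middle of the basket; axes as the basket's.
- mat: Black ribbed rubber drip mat, fixed, 150 x 150 x 6 mm thick. Origin: centre of its underside.
- hook: Fixed steel drying hook on a stand. Origin: on the bench below the hook's seat. An 8 mm round bar runs level at 180 mm (centre line) from the 16 mm post at x = +70 mm to x = -10 mm, then turns up to its tip at x = -18 mm, z = 190 mm (194 at its top); it points to -x, roughly towards the robot. Post 184 mm high, round foot 100 mm wide, 12 mm high.
- hook_seat (a point): Top of the hook's level bar, 184 mm above the bench, 18 mm behind the tip, where the handle's peak should rest; axes as the stand's. Anywhere on the level bar will do.
- hook_tip (a point): Centre of the hook's upturned end (4 mm radius).
- paint_a: Small closed paint jar, 34 mm diameter, 45 mm high, loose bystander. Origin: centre of its underside.
- paint_b: Second small closed paint jar, 34 mm diameter, 45 mm high, loose bystander. Origin: centre of its underside.
- brush_pot: White brush pot, 64 mm diameter, 70 mm high, with brushes up to 150 mm, loose bystander. Origin: centre of its underside.
Mind the look-alikes: they are no part of the job. What is shaped like the hook but purple is not meant.

How it is judged:
By the outcome, as a careful person would: the job done as asked, in the order asked, and still so for the second after the job is handed in, with the robot touching nothing.
It also fails if it takes over 72 s, if anything falls off the work surface, if the arm or the gripper's body presses on something with over 40 N, if the wrist force passes 120 N, or if a joint passes its speed limit or range.

## Working session

There is one attempt and no reset: what is moved stays moved. The work goes in short steps, Python scripts to look and compute and a shell command to move; the robot and the scene stay as the last step left them, time stands still between calls to the robot, and variables do not carry over. Pictures are saved under pics/ and viewed, at most 12 in all, crops included, and the job is handed in when it is done.

```bash
mkdir -p pics
cat > h.py <<'E'
import numpy as np, cv2
from rig import status, snapshot, ticket, spotter, bot
from scipy.spatial.transform import Rotation as R
def cloud(s):
    Z=s["range_z"].astype(float); v,u=np.mgrid[0:400,0:640]
    P=np.stack([(u-s["cx"])/s["fx"]*Z,(v-s["cy"])/s["fy"]*Z,Z],-1)
    M=cv2.Rodrigues(np.array(s["rvec"],float))[0]
    W=(P-np.array(s["tvec"]).ravel())@M
    W[Z==0]=np.nan
    return W
def save(s,n): cv2.imwrite(f"pics/{n}.png",s["pixels"][...,::-1])
def st():
    o=status.observe(); print({k:np.round(o[k],3).tolist() for k in("clock","qpos","ee_pos","tcp_rot","ft_force","grip_width","finger_force")}); return o
E
python3 - <<'E'
from h import *
st(); print(bot.tip_reach)
for n in("top","side"):
    s=snapshot(n); save(s,n+"0"); W=cloud(s); np.save(n+"0.npy",W)
    for t in("cleaner","slide_top","basket","handle","mat","hook","paint_a","brush_pot"):
        for d in spotter.regions_of(s,t)[:3]:
            q=W[d["pixels"]]; q=q[~np.isnan(q[:,0])]
            print(n,t,round(d["p"],2),np.round(d["bbox"]).tolist(),np.round(np.median(q,0)).tolist() if len(q) else 0,np.round(np.percentile(q,2,axis=0)).tolist(),np.round(np.percentile(q,98,axis=0)).tolist())
E
```

```text
{'clock': 0.0, 'qpos': [-1.386, 0.277, 1.506, 0.0, 1.361, -0.121], 'ee_pos': [173.052, -548.105, 403.851], 'tcp_rot': [-3.14, -0.0, 0.306], 'ft_force': [0.685, -0.465, 0.86], 'grip_width': 85.457, 'finger_force': 0.0}
173.4
top cleaner 0.92 [392.0, 205.0, 485.0, 266.0] [520.0, -339.0, 110.0] [435.0, -428.0, 40.0] [589.0, -182.0, 161.0]
top slide_top 0.4 [403.0, 223.0, 446.0, 259.0] [499.0, -259.0, 59.0] [453.0, -311.0, 48.0] [543.0, -198.0, 146.0]
top basket 0.73 [402.0, 225.0, 445.0, 260.0] [499.0, -260.0, 60.0] [453.0, -315.0, 48.0] [543.0, -199.0, 146.0]
top handle 0.66 [417.0, 231.0, 430.0, 254.0] [512.0, -253.0, 142.0] [465.0, -266.0, 110.0] [531.0, -246.0, 151.0]
top mat 0.68 [401.0, 224.0, 443.0, 259.0] [499.0, -258.0, 59.0] [456.0, -310.0, 48.0] [541.0, -198.0, 147.0]
top mat 0.6 [303.0, 188.0, 355.0, 240.0] [583.0, 22.0, 6.0] [510.0, -50.0, -2.0] [656.0, 96.0, 14.0]
top hook 0.98 [162.0, 177.0, 200.0, 215.0] [642.0, 495.0, 14.0] [578.0, 453.0, 5.0] [691.0, 542.0, 187.0]
top hook 0.65 [232.0, 204.0, 267.0, 244.0] [564.0, 271.0, 13.0] [499.0, 226.0, -0.0] [613.0, 319.0, 188.0]
[... 1385 characters left out ...]
3.0, 14.0, 8.0] [513.0, -53.0, 4.0] [656.0, 93.0, 11.0]
side mat 0.39 [378.0, 200.0, 405.0, 249.0] [812.0, -58.0, 65.0] [788.0, -72.0, 8.0] [845.0, -15.0, 103.0]
side hook 0.91 [282.0, 108.0, 321.0, 158.0] [647.0, 494.0, 16.0] [578.0, 451.0, 3.0] [694.0, 537.0, 186.0]
side hook 0.63 [264.0, 136.0, 309.0, 196.0] [571.0, 268.0, 15.0] [507.0, 226.0, 1.0] [615.0, 323.0, 185.0]
side paint_a 0.63 [239.0, 255.0, 252.0, 269.0] [414.0, -79.0, 36.0] [399.0, -85.0, 7.0] [428.0, -60.0, 49.0]
side paint_a 0.43 [240.0, 216.0, 254.0, 232.0] [417.0, 59.0, 34.0] [402.0, 51.0, 5.0] [432.0, 83.0, 49.0]
side brush_pot 0.6 [380.0, 215.0, 405.0, 250.0] [812.0, -60.0, 59.0] [788.0, -72.0, 2.0] [844.0, -18.0, 87.0]
```

View pics/top0.png

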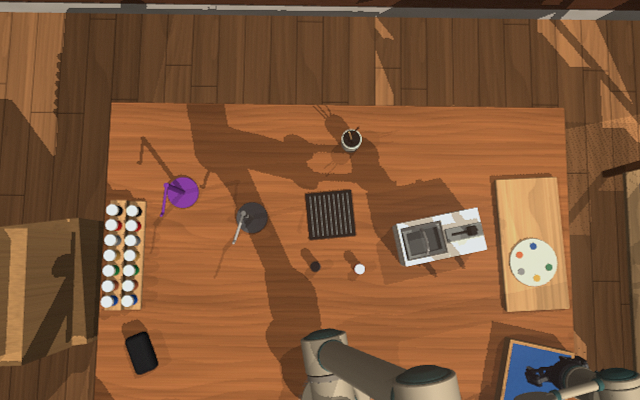

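View pics/side0.png

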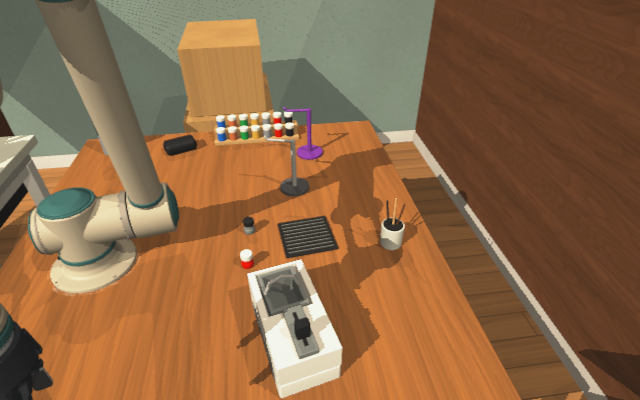

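Run:
```python
from h import *
A=np.load("top0.npy");B=np.load("side0.npy")
W=np.concatenate([A.reshape(-1,3),B.reshape(-1,3)]); src=np.r_[np.zeros(256000//1),np.ones(256000)]
W0=W;ok=~np.isnan(W[:,0])
def sel(x0,x1,y0,y1,z0,z1):
    for n,k in(("top",0),("side",1)):
        m=ok&(src==k)&(W[:,0]>x0)&(W[:,0]<x1)&(W[:,1]>y0)&(W[:,1]<y1)&(W[:,2]>z0)&(W[:,2]<z1)
        q=W[m]
        if len(q)<3: print(n,"few");continue
        r=cv2.minAreaRect(q[:,:2].astype(np.float32))
        print(n,len(q),"med",np.round(np.median(q,0),1),"rect",np.round(r[0],1),np.round(r[1],1),round(r[2],1),"z98",round(np.percentile(q[:,2],98),1))
print("grip top");sel(490,570,-460,-330,155,175)
print("grip");sel(490,570,-460,-330,130,175)
print("cleaner top");sel(400,640,-480,-150,104,116)
print("handle");sel(440,560,-320,-190,120,165)
print("handlepk");sel(440,560,-320,-190,142,165)
for nm,x0,x1,y0,y1 in(("hookA",550,730,430,560),("hookB",480,650,200,340)):
    print(nm,"bar");sel(x0,x1,y0,y1,165,200); print("foot");sel(x0,x1,y0,y1,8,16)
print("mat");sel(490,680,-70,110,4,12)
for n,f in(("top",A),("side",B)):
    im=cv2.imread(f"pics/{n}0.png")
    for nm,x0,x1,y0,y1 in(("A",550,730,430,560),("B",480,650,200,340)):
        m=(f[...,0]>x0)&(f[...,0]<x1)&(f[...,1]>y0)&(f[...,1]<y1)&(f[...,2]>100)
        print(n,nm,"bgr",im[m].mean(0).round(), im[(f[...,0]>x0)&(f[...,0]<x1)&(f[...,1]>y0)&(f[...,1]<y1)&(f[...,2]>9)].mean(0).round())
```

```text
grip top
top 70 med [ 530.2 -388.1  163.1] rect [ 529.6 -389. ] [27.8 19.8] 12.3 z98 170.0
side 175 med [ 531.5 -394.6  164.7] rect [ 531.4 -391.2] [27.4 20.6] 17.4 z98 167.5
grip
top 102 med [ 528.7 -384.6  161.6] rect [ 528.2 -382.7] [32.  73.8] 26.8 z98 169.6
side 298 med [ 531.1 -397.5  160. ] rect [ 531.4 -391.7] [28.  20.9] 19.8 z98 167.2
cleaner top
top 1971 med [ 506.4 -327.6  109.9] rect [ 512.1 -310. ] [130.1 252.3] 12.4 z98 115.3
side 4035 med [ 507.  -347.5  111.1] rect [ 514. -310.] [130.3 253.6] 12.3 z98 113.9
handle
top 76 med [ 501.7 -257.4  142.5] rect [ 506.9 -287.2] [74.2 72.4] 15.1 z98 152.8
side 155 med [ 499.4 -258.6  142.9] rect [ 500.1 -283.3] [71.4 70.5] 89.6 z98 153.0
handlepk
top 41 med [ 497.4 -255.1  147. ] rect [ 499.8 -255.8] [47.6  7.9] 15.1 z98 155.2
side 85 med [ 499.8 -258.3  146.8] rect [ 500.4 -257.2] [54.8  8.1] 13.7 z98 153.6
hookA bar
top 117 med [616.  500.7 184.1] rect [606.1 499.3] [16.  96.8] 87.6 z98 193.1
side 90 med [619.3 498.9 183. ] rect [609.4 503.6] [20.7 96.9] 81.5 z98 191.7
foot
top 515 med [641.3 490.5  12. ] rect [637.5 495.4] [167.9  98.9] 13.9 z98 15.8
side 236 med [647.7 488.8  13.5] rect [648.3 495.3] [98.1 96. ] 74.7 z98 15.8
hookB bar
top 114 med [535.7 283.  184.2] rect [529.5 287.3] [14.4 99. ] 70.7 z98 194.2
side 107 med [544.7 280.5 183.3] rect [530.8 283.6] [18.2 99.9] 75.3 z98 192.2
foot
top 515 med [567.3 269.   11.8] rect [568.2 268.3] [166.2 124.4] 5.8 z98 15.7
side 343 med [570.9 265.5  13.3] rect [570.8 272.5] [96.6 95.6] 32.4 z98 15.9
mat
top 1623 med [578.   21.8   7.1] rect [584.9  20.2] [179.1 189.8] 89.9 z98 11.5
side 1831 med [582.8  14.7   7.6] rect [585.4  20.7] [177.8 185.6] 89.6 z98 10.7
top A bgr [123.  53. 113.] [138.  58. 124.]
top B bgr [112. 123. 134.] [68. 73. 82.]
side A bgr [142.  70. 132.] [151.  67. 140.]
side B bgr [120. 138. 153.] [ 85.  95. 105.]
```

The top view shows the grey hook at (250,218), pointing to (236,242), and the purple decoy at (180,190). The cleaner is around (440,237) with its grip on the right, the mat at (330,214), the jars at (315,266) and (359,268), and the brush pot at (351,139). The side view agrees. I'll go to the switch first.

```bash
cat >> h.py <<'E'
def go(x,y,z,yaw_deg,pitchroll=True):
    "print how far (tool units) from the measured pose to TCP target, tool down"
    o=status.observe(); r=R.from_euler("xyz",o["tcp_rot"]); t=R.from_euler("xyz",[np.pi,0,np.radians(yaw_deg)])
    dr=np.degrees((r.inv()*t).as_rotvec())/4; d=t.inv().apply(np.array([x,y,z])-o["ee_pos"])/25
    print("clock",round(o["clock"],2),"turn",dr.round(2),"then shift(in target axes)",d.round(2),"| now",np.round(o["ee_pos"],1),"w",round(o["grip_width"],1),"ff",np.round(o["ft_force"],1))
E
python3 -m jog '[[0,0,1,0,0,0,1],[0,0,0.3,0,0,0,1],[0,0,0,1,-0.3,0,1],[0,0,0,1,-0.3,0,1],[0,0,0,1,-0.3,0,1],[0,0,0,1,-0.3,0,1],[0,0,0,1,-0.3,0,1],[0,0,0,1,-0.3,0,1],[0,0,0,1,-0.3,0,1],[0,0,0,1,-0.3,0,1],[0,0,0,1,-0.3,0,1],[0,0,0,1,-0.3,0,1]]'
python3 -m jog '[[0,0,0,1,0,0,1],[0,0,0,1,0,0,1],[0,0,0,1,0,0,1],[0,0,0,0.8,0,0,1],[0,0,0,0,0,0,1],[0,0,0,0,0,0,1]]'
python3 - <<'E'
from h import *
go(530.5,-391,305,12.35)
# hook refine
for n in("top","side"):
    W=np.load(n+"0.npy").reshape(-1,3); W=W[~np.isnan(W[:,0])]
    q=W[(W[:,0]>480)&(W[:,0]<650)&(W[:,1]>200)&(W[:,1]<340)&(W[:,2]>172)&(W[:,2]<189)]
    l=cv2.fitLine(q[:,:2].astype(np.float32),cv2.DIST_HUBER,0,.01,.01).ravel(); d=l[:2]*np.sign(l[0]); s=(q[:,:2]-l[2:])@d
    print(n,"yaw",np.degrees(np.arctan2(d[1],d[0])),"ends",l[2:]+d*s.min(),l[2:]+d*s.max(),np.ptp(s))
E
```

```text
clock: 1.9
ee_pos: [402.4, -421.0, 404.8]
tcp_rot: [3.141, -0.0, 0.216]
ft_force: [0.2, -0.4, -0.7]
grip_width: 85.4
finger_force: 0.0
clock: 2.4
ee_pos: [494.9, -401.1, 404.2]
tcp_rot: [-3.141, 0.001, 0.217]
ft_force: [-0.4, -0.2, 0.7]
grip_width: 85.1
finger_force: 0.0
clock 2.4 turn [-0.01  0.01  0.03] then shift(in target axes) [ 1.48 -0.09  3.97] | now [ 494.9 -401.1  404.2] w 85.1 ff [-0.4 -0.2  0.7]
top yaw -16.844992 ends [488.99883162 297.73390696] [576.25230887 271.31574912] 91.16517188569716
side yaw -17.868229 ends [489.14276383 297.32148114] [578.51121878 268.51097148] 93.89763529111026
```

```bash
python3 -m jog '[[0,0,0,0.75,-0.05,0,1],[0,0,0,0.73,-0.04,0,1],[0,0,0,0,0,1,1],[0,0,0,0,0,1,1],[0,0,0,0,0,1,1],[0,0,0,0,0,0.9,1],[0,0,0,0,0,0,1],[0,0,0,0,0,0,1]]'
python3 - <<'E'
from h import *
go(530.5,-391,305,12.35)
E
python3 -m jog '[[0,0,0,0,0,0,-0.5],[0,0,0,0,0,0,-0.5],[0,0,0,0,0,0,-0.5],[0,0,0,0,0,0,-0.5],[0,0,0,0,0,0,-1],[0,0,0,0,0,0,-1],[0,0,0,0,0,0,-1],[0,0,0,0,0,0,-1],[0,0,0,0,0,0,-1]]'
```

```text
clock: 3.07
ee_pos: [528.6, -391.6, 306.4]
tcp_rot: [-3.139, 0.002, 0.214]
ft_force: [1.1, 0.0, 0.8]
grip_width: 85.2
finger_force: 0.0
clock 3.07 turn [-0.03  0.03 -0.02] then shift(in target axes) [ 0.08 -0.01  0.05] | now [ 528.6 -391.6  306.4] w 85.2 ff [1.1 0.  0.8]
clock: 3.82
ee_pos: [529.9, -391.4, 308.2]
tcp_rot: [3.14, -0.001, 0.215]
ft_force: [-0.6, 0.4, 4.6]
grip_width: 19.1
finger_force: 59.5
```

```bash
python3 -m jog '[[0,0,0,0,-0.3,0,-1],[0,0,0,0,-0.3,0,-1],[0,0,0,0,-0.3,0,-1],[0,0,0,0,-0.3,0,-1],[0,0,0,0,-0.3,0,-1],[0,0,0,0,-0.3,0,-1],[0,0,0,0,-0.3,0,-1],[0,0,0,0,-0.3,0,-1],[0,0,0,0,-0.1,0,-1],[0,0,0,0,0,0,-1],[0,0,0,0,0,0,-1]]'
```

```text
clock: 4.73
ee_pos: [518.5, -340.5, 308.2]
tcp_rot: [3.111, -0.003, 0.216]
ft_force: [3.5, -32.4, -10.3]
grip_width: 18.7
finger_force: 60.5
```

Run:
```python
from h import *
s=snapshot("side"); W=cloud(s)
im=cv2.resize(s["pixels"][240:400,210:370],(640,640),interpolation=cv2.INTER_CUBIC)[:590]
cv2.imwrite("pics/s1.png",im[...,::-1])
q=W[(W[...,0]>480)&(W[...,0]<570)&(W[...,1]>-460)&(W[...,1]<-300)&(W[...,2]>126)&(W[...,2]<167)]
print(len(q),np.percentile(q,[2,50,98],axis=0).round(1))
st()
```

```text
350 [[ 503.8 -425.2  126. ]
 [ 525.  -367.3  127. ]
 [ 551.9 -333.2  164. ]]
{'clock': 4.783, 'qpos': [-0.688, 0.402, 1.562, -0.018, 1.152, 0.674], 'ee_pos': [518.572, -340.59, 308.225], 'tcp_rot': [3.111, -0.003, 0.216], 'ft_force': [4.668, -31.721, -10.307], 'grip_width': 19.238, 'finger_force': 60.542}
```

View pics/s1.png

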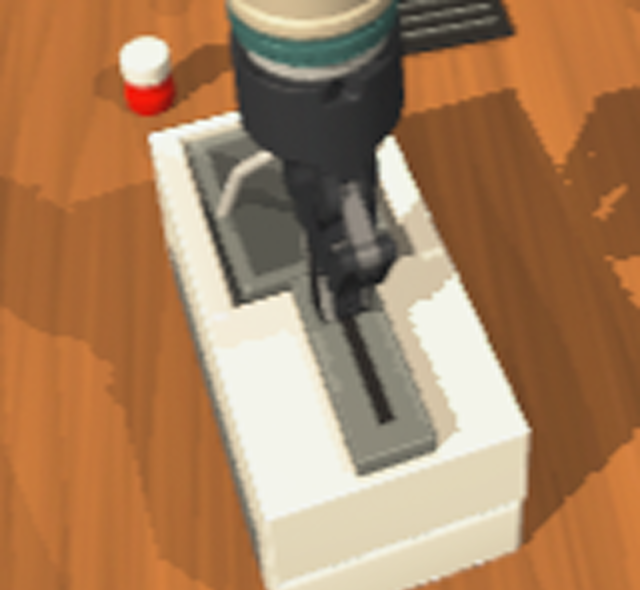

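```bash
python3 -m jog '[[0,0,0,0,0,0,1],[0,0,0,0,0,0,1],[0,0,0,0,0,0,1],[0,0,0,0,0,0,1],[0,0,0,0,0,0,1],[0,0,0,0,0,0,1]]' && python3 -m jog '[[0,0,0,0,0,-1,1],[0,0,0,0,0,-1,1],[0,0,0,0,0,-1,1],[0,0,0,0,0,-1,1],[0,0,0,0.5,1,0,1],[0,0,0,0.5,1,0,1],[0,0,0,0,0.5,0,1]]'
python3 - <<'E'
from h import *
for n in("side","top"):
    s=snapshot(n); W=cloud(s)
    q=W[(W[...,0]>490)&(W[...,0]<560)&(W[...,1]>-460)&(W[...,1]<-290)&(W[...,2]>155)&(W[...,2]<172)]
    print(n,len(q))
    if len(q)>5: print(cv2.minAreaRect(q[:,:2].astype(np.float32)),np.percentile(q,[2,50,98],axis=0).round(1).tolist())
go(530.5,-391,305,12.35)
E
```

```text
clock: 5.28
ee_pos: [516.4, -329.6, 307.1]
tcp_rot: [-3.141, 0.0, 0.216]
ft_force: [-0.5, -0.2, 0.6]
grip_width: 85.1
finger_force: 0.0
clock: 5.87
ee_pos: [556.2, -387.0, 407.9]
tcp_rot: [3.139, -0.003, 0.216]
ft_force: [0.2, 0.2, 0.4]
grip_width: 85.8
finger_force: 0.0
side 153
((521.7472534179688, -346.327392578125), (27.680858612060547, 20.224964141845703), 4.376474857330322) [[508.4, -356.3, 156.4], [521.3, -349.3, 164.5], [535.0, -336.7, 167.2]]
top 67
((519.6639404296875, -344.6367492675781), (26.473730087280273, 19.123722076416016), 9.389484405517578) [[506.6, -354.8, 157.4], [520.9, -344.4, 163.6], [532.7, -334.3, 169.5]]
clock 5.97 turn [-0.01  0.02 -0.02] then shift(in target axes) [-0.97 -0.06  4.05] | now [ 554.5 -387.2  406.2] w 85.5 ff [ 0.1 -0.4 -0.6]
```

```bash
python3 -m jog '[[0,0,0,-0.97,0.1,0,-1],[0,0,0,0,0,0,-1],[0,0,0,0,0,0,-1],[0,0,0,0,0,0,-1],[0,0,0,0,0,0,-1],[0,0,0,0,0,0,-1],[0,0,0,0,0,1,-1],[0,0,0,0,0,1,-1],[0,0,0,0,0,1,-1],[0,0,0,0,0,0.4,-1],[0,0,0,0,0,0,-1]]' && python3 -m jog '[[0,0,0,0,-0.3,0,-1],[0,0,0,0,-0.3,0,-1],[0,0,0,0,-0.3,0,-1],[0,0,0,0,-0.2,0,-1],[0,0,0,0,0,0,-1]]'
```

```text
clock: 6.88
ee_pos: [530.7, -392.8, 319.1]
tcp_rot: [-3.136, 0.004, 0.215]
ft_force: [0.4, -0.0, -0.3]
grip_width: -0.1
finger_force: 0.0
clock: 7.3
ee_pos: [525.7, -367.5, 324.2]
tcp_rot: [3.133, -0.002, 0.216]
ft_force: [2.0, -4.4, -1.1]
grip_width: 0.1
finger_force: 2.6
```

```bash
python3 -m jog '[[0,0,0,0,-0.2,0,-1],[0,0,0,0,-0.2,0,-1],[0,0,0,0,-0.2,0,-1],[0,0,0,0,0,0,-1]]'; python3 -m jog '[[0,0,0,0,-0.15,0,-1],[0,0,0,0,0,0,-1]]'
```

```text
clock: 7.63
ee_pos: [524.2, -361.6, 325.0]
tcp_rot: [3.107, -0.005, 0.217]
ft_force: [5.2, -30.5, -11.2]
grip_width: -0.0
finger_force: 15.1
clock: 7.8
ee_pos: [523.8, -360.3, 325.2]
tcp_rot: [3.101, -0.005, 0.217]
ft_force: [6.3, -37.0, -14.7]
grip_width: 0.1
finger_force: 18.1
```

```bash
python3 -m jog '[[0,0,0,0,0.6,0,-1],[0,0,0,0,0.8,-0.6,-1],[0,0,0,0,0,-1,-1],[0,0,0,0,0,-1,-1],[0,0,0,0,1,-1,-1],[0,0,0,0,1,0,-1],[0,0,0,0,1,0,-1],[0,0,0,0,0,0,1]]'
python3 - <<'E'
from h import *
a=np.radians(12.35);ex=np.array([np.cos(a),np.sin(a)]);ey=np.array([-np.sin(a),np.cos(a)])
for n in("side","top"):
    s=snapshot(n); W=cloud(s); c=W[...,:2]-[513,-310]; X=c@ex;Y=c@ey;Z=W[...,2]
    for nm,z0,z1 in(("grip",150,172),("track",119,129)):
        m=(abs(X)<30)&(Y>-125)&(Y<10)&(Z>z0)&(Z<z1)
        print(n,nm,m.sum(),"X",np.percentile(X[m],[1,99]).round(1),"Y",np.percentile(Y[m],[1,99]).round(1))
    g=s["pixels"].mean(-1); m=(abs(X)<25)&(Y>-125)&(Y<0)&(Z>119)&(Z<129)&(g<45)
    print("slot",m.sum(), np.percentile(Y[m],[2,98]).round(1) if m.any() else 0)
im=cv2.resize(s["pixels"][195:275,385:495],(770,560),interpolation=cv2.INTER_CUBIC)
cv2.imwrite("pics/t2.png",im[...,::-1])
E
```

```text
clock: 8.47
ee_pos: [545.0, -459.3, 413.4]
tcp_rot: [3.135, -0.002, 0.213]
ft_force: [0.2, -0.5, -0.6]
grip_width: 11.2
finger_force: 0.0
side grip 179 X [-13.1  13.7] Y [-47.2 -27.3]
side track 788 X [-19.1  19.7] Y [-121.5  -16.1]
slot 36 [-88.3 -44.4]
top grip 75 X [-13.7  12.6] Y [-45.1 -24.7]
top track 358 X [-20.4  18.9] Y [-119.5  -10.5]
slot 5 [-94.7 -31.4]
```

View pics/t2.png

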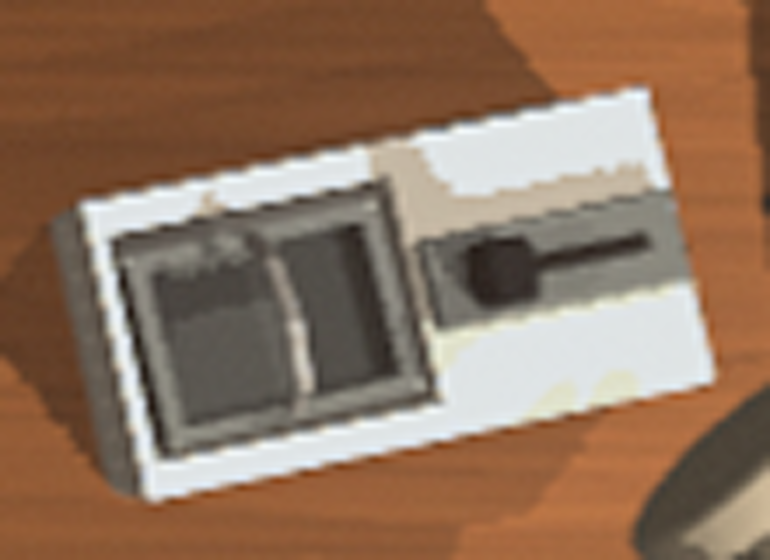

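The track spans cleaner y from about -121 to -14, so its centre is near -66 and the ±30 mm travel ends at -36. The grip is at -36 and two pushes of more than 30 N would not move it, so the switch is at its off end. It started part-way along. Next is the handle.

Run:
```python
from h import *
go(500.2,-256.7,301,13.5)
```

```text
clock 8.57 turn [-0.   -0.01 -0.31] then shift(in target axes) [ 0.14 -8.17  4.46] | now [ 544.5 -456.   412.6] w 25.4 ff [-0.6  2.  -1.1]
```

```bash
python3 -m jog '[[0,0,-0.3,0,0,0,1],[0,0,0,0,-1,0,1],[0,0,0,0,-1,0,1],[0,0,0,0,-1,0,1],[0,0,0,0.1,-1,0,1],[0,0,0,0,-1,0,1],[0,0,0,0,-1,0,1],[0,0,0,0,-1,0,1],[0,0,0,0,-1,0,1],[0,0,0,0,-0.2,0,1],[0,0,0,0,0,1,1],[0,0,0,0,0,0,1]]'
python3 - <<'E'
from h import *
go(500.2,-256.7,301,13.5)
E
```

```text
clock: 9.57
ee_pos: [497.8, -254.0, 384.8]
tcp_rot: [-3.138, 0.004, 0.238]
ft_force: [-1.9, 0.2, -0.1]
grip_width: 85.3
finger_force: 0.0
clock 9.57 turn [-0.05  0.05  0.04] then shift(in target axes) [0.07 0.13 3.35] | now [ 497.8 -254.   384.8] w 85.3 ff [-1.9  0.2 -0.1]
```

```bash
python3 -m jog '[[0,0,0,0.07,0.13,1,1],[0,0,0,0,0,1,1],[0,0,0,0,0,1,1],[0,0,0,0,0,0.3,1],[0,0,0,0,0,0,1],[0,0,0,0,0,0,-1],[0,0,0,0,0,0,-1],[0,0,0,0,0,0,-1],[0,0,0,0,0,0,-1],[0,0,0,0,0,0,-1],[0,0,0,0,0,0,-1],[0,0,0,0,0,0,-1]]' && python3 -m jog '[[0,0,0,0,0,-0.3,-1],[0,0,0,0,0,-0.6,-1],[0,0,0,0,0,-1,-1],[0,0,0,0,0,-1,-1],[0,0,0,0,0,-1,-1],[0,0,0,0,0,-1,-1],[0,0,0,0,0,0,-1],[0,0,0,0,0,0,-1]]'
python3 - <<'E'
from h import *
s=snapshot("side"); save(s,"s3")
W=np.load("side0.npy"); q=W[(W[...,0]>500)&(W[...,0]<665)&(W[...,1]>-60)&(W[...,1]<105)&(W[...,2]>3)&(W[...,2]<12)]
g=s["pixels"].mean(-1); m=(W[...,0]>490)&(W[...,0]<680)&(W[...,1]>-70)&(W[...,1]<110)&(abs(W[...,2]-7)<5)&(g<70)
print(cv2.minAreaRect(W[m][:,:2].astype(np.float32)))
go(585.2,20.4,307+58,78)
E
```

```text
clock: 10.57
ee_pos: [501.6, -258.7, 304.9]
tcp_rot: [3.141, -0.0, 0.236]
ft_force: [0.2, 1.1, -0.5]
grip_width: 5.7
finger_force: 58.5
clock: 11.23
ee_pos: [501.7, -258.8, 428.7]
tcp_rot: [3.139, -0.002, 0.236]
ft_force: [0.1, -0.1, -1.7]
grip_width: 5.4
finger_force: 58.7
((578.4205322265625, 22.870582580566406), (171.0076141357422, 179.57562255859375), 2.455331325531006)
clock 11.28 turn [ -0.     0.   -16.12] then shift(in target axes) [11.61  0.96  2.48] | now [ 501.4 -258.6  427. ] w 5.7 ff [-0.6  0.2 -1.4]
```

View pics/s3.png

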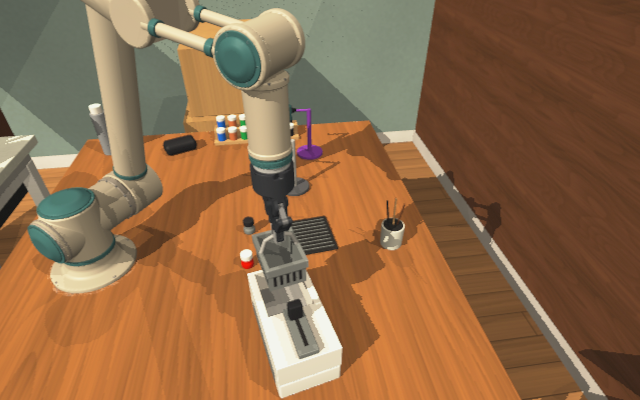

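```bash
python3 -m jog '[[0,0,0,0.2,-0.4,0,-1],[0,0,0,0.4,-0.7,0,-1],[0,0,0,0.5,-0.9,0,-1],[0,0,0,0.6,-1,0,-1],[0,0,0,0.6,-1,0,-1],[0,0,0,0.6,-1,0,-1],[0,0,0,0.6,-1,0,-1],[0,0,0,0.6,-1,0,-1],[0,0,0,0.6,-1,0,-1],[0,0,0,0.5,-0.9,0,-1],[0,0,0,0.4,-0.7,0,-1],[0,0,0,0.2,-0.4,0,-1]]' && python3 -m jog '[[0,0,-0.5,0,0,0,-1],[0,0,-1,0,0,0,-1],[0,0,-1,0,0,0,-1],[0,0,-1,0,0,0,-1],[0,0,-1,0,0,0,-1],[0,0,-1,0,0,0,-1],[0,0,-1,0,0,0,-1],[0,0,-1,0,0,0,-1],[0,0,-1,0,0,0,-1],[0,0,-1,0,0,0,-1],[0,0,-1,0,0,0,-1],[0,0,-1,0,0,0,-1]]' && python3 -m jog '[[0,0,-1,0,0,0.5,-1],[0,0,-1,0,0,0.8,-1],[0,0,-1,0,0,0.8,-1],[0,0,-1,0,0,0.8,-1],[0,0,-0.6,0,0,0.8,-1],[0,0,0,0,0,0.8,-1],[0,0,0,0,0,0,-1],[0,0,0,0,0,0,-1]]'
python3 - <<'E'
from h import *
go(585.2,20.4,263,78)
s=snapshot("side"); W=cloud(s); save(s,"s4")
d=spotter.regions_of(s,"basket")
for k in d[:2]:
    q=W[k["pixels"]]; print(k["p"],k["bbox"],np.nanpercentile(q,[2,50,98],axis=0).round(1).tolist())
E
```

```text
clock: 12.28
ee_pos: [584.1, 21.3, 425.1]
tcp_rot: [-3.139, 0.003, 0.238]
ft_force: [0.3, -0.7, -1.8]
grip_width: 5.7
finger_force: 58.6
clock: 13.28
ee_pos: [583.7, 18.2, 425.7]
tcp_rot: [-3.139, 0.002, 1.042]
ft_force: [0.1, 0.0, -0.8]
grip_width: 5.6
finger_force: 58.6
clock: 13.95
ee_pos: [583.4, 18.2, 313.0]
tcp_rot: [-3.137, 0.001, 1.36]
ft_force: [0.2, -0.7, -1.6]
grip_width: 6.4
finger_force: 58.6
clock 13.95 turn [-0.07  0.01 -0.02] then shift(in target axes) [0.1  0.05 2.  ] | now [583.4  18.2 313. ] w 6.4 ff [ 0.2 -0.7 -1.6]
0.87 [280.8, 192.3, 325.7, 227.6] [[525.1, -31.4, 62.4], [577.9, -10.5, 98.3], [634.3, 62.1, 148.0]]
0.27 [288.2, 297.7, 305.7, 319.3] [[508.6, -357.0, 128.2], [522.0, -353.0, 158.1], [535.2, -336.0, 167.5]]
```

```bash
python3 -m jog '[[0,0,0,0.1,0.05,0.6,-1],[0,0,0,0,0,0.6,-1],[0,0,0,0,0,0.4,-1],[0,0,0,0,0,0.2,-1],[0,0,0,0,0,0.1,-1],[0,0,0,0,0,0,-1],[0,0,0,0,0,0,-1]]' && python3 -m jog '[[0,0,0,0,0,0.1,-1],[0,0,0,0,0,0,-1]]'
```

```text
clock: 14.63
ee_pos: [586.3, 20.3, 267.9]
tcp_rot: [3.14, -0.0, 1.36]
ft_force: [0.8, 0.5, -1.0]
grip_width: 6.1
finger_force: 58.7
clock: 14.8
ee_pos: [586.1, 20.3, 265.0]
tcp_rot: [3.141, 0.0, 1.36]
ft_force: [0.2, -0.3, -1.9]
grip_width: 5.5
finger_force: 58.7
```

```bash
python3 -m jog '[[0,0,0,0,0,0.1,-1],[0,0,0,0,0,0,-1]]' && python3 -m jog '[[0,0,0,0,0,0.06,-1],[0,0,0,0,0,0,-1]]'
```

```text
clock: 14.97
ee_pos: [585.8, 20.4, 262.0]
tcp_rot: [-3.141, 0.0, 1.36]
ft_force: [-0.5, -0.7, -1.5]
grip_width: 5.5
finger_force: 58.7
clock: 15.13
ee_pos: [585.7, 20.4, 260.9]
tcp_rot: [-3.141, 0.0, 1.36]
ft_force: [-1.3, -0.3, -0.0]
grip_width: 6.0
finger_force: 59.0
```

```bash
python3 -m jog '[[0,0,0,0,0,0.05,-1],[0,0,0,0,0,0,-1],[0,0,0,0,0,0,0.2],[0,0,0,0,0,0,0.2],[0,0,0,0,0,0,0.2],[0,0,0,0,0,0,0.2],[0,0,0,0,0,0,0.2],[0,0,0,0,0,-0.6,0.2],[0,0,0,0,0,-1,0.2],[0,0,0,0,0,-1,0.2],[0,0,0,0,0,-1,0.2],[0,0,0,0,0,-1,0.2]]' && python3 -m jog '[[0,0,0,-1,0,-0.5,0.2],[0,0,0,-1,0,0,0.2],[0,0,0,-1,0,0,0.2],[0,0,0,-1,0,0,0.2],[0,0,0,-1,0,0,0.2],[0,0,0,-1,0,0,0.2],[0,0,0,-1,0,0,0.2],[0,0,0,0,0,0,0.2]]'
python3 - <<'E'
from h import *
for n in("side","top"):
    s=snapshot(n); W=cloud(s); save(s,n+"5"); np.save(n+"5.npy",W)
    b=(W[...,0]>500)&(W[...,0]<670)&(W[...,1]>-70)&(W[...,1]<110)
    for nm,z0,z1 in(("rim",60,71),("handle",84,114),("peak",98,114)):
        q=W[b&(W[...,2]>z0)&(W[...,2]<z1)][:,:2].astype(np.float32)
        if len(q)>4: print(n,nm,len(q),cv2.minAreaRect(q))
    q=W[b&(W[...,2]>60)&(W[...,2]<71)]; print("rim z",np.median(q[:,2]))
    q=W[b&(W[...,2]>84)]; print("top z",np.percentile(q[:,2],98))
st()
E
```

```text
clock: 16.13
ee_pos: [585.9, 20.4, 375.4]
tcp_rot: [-3.141, 0.0, 1.36]
ft_force: [-0.5, -0.6, 1.0]
grip_width: 51.4
finger_force: 0.0
clock: 16.8
ee_pos: [548.7, -154.5, 386.7]
tcp_rot: [3.141, 0.003, 1.356]
ft_force: [-0.1, -0.2, -0.9]
grip_width: 51.6
finger_force: 0.0
side rim 355 ((584.761962890625, 19.435073852539062), (88.58354949951172, 111.9546127319336), 78.38323211669922)
side handle 51 ((583.6658935546875, 16.068845748901367), (61.562992095947266, 7.815164089202881), 78.46643829345703)
side peak 34 ((584.21923828125, 19.15996551513672), (55.37934494018555, 7.6106390953063965), 76.7535629272461)
rim z 66.70931905768575
top z 108.16555486065366
top rim 261 ((582.792236328125, 20.14072036743164), (84.05693817138672, 112.17803192138672), 78.11930847167969)
top handle 56 ((583.20458984375, 21.118389129638672), (66.47545623779297, 7.86497163772583), 78.53764343261719)
top peak 35 ((582.6907348632812, 17.84418487548828), (52.23689651489258, 7.407736778259277), 79.83937072753906)
rim z 66.27147723995026
top z 112.19940452634192
{'clock': 16.9, 'qpos': [-0.391, 0.279, 1.547, 0.001, 1.317, -0.179], 'ee_pos': [549.18, -151.463, 386.734], 'tcp_rot': [-3.141, -0.001, 1.358], 'ft_force': [0.39, 0.295, -0.105], 'grip_width': 50.913, 'finger_force': 0.0}
```

View pics/side5.png

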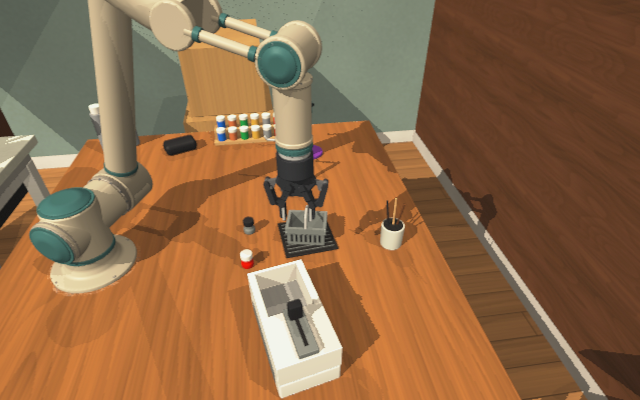

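```bash
python3 -m jog '[[0,0,1,0,0,0,0.2],[0,0,1,0,0,0,0.2],[0,0,1,0,0,0,0.2],[0,0,1,0,0,0,0.2],[0,0,1,0,0,0,0.2],[0,0,1,0,0,0,0.2],[0,0,1,0,0,0,0.2],[0,0,1,0,0,0,0.2],[0,0,1,0,0,0,0.2],[0,0,1,0,0,0,0.2],[0,0,1,0,0,0,0.2],[0,0,1,0,0,0,0.2]]' && python3 -m jog '[[0,0,1,0,0,0,0.2],[0,0,1,0,0,0,0.2],[0,0,1,0,0,0,0.2],[0,0,1,0,0,0,0.2],[0,0,1,0,0,0,0.2],[0,0,1,0,0,0,0.2],[0,0,1,0,0,0,0.2],[0,0,1,0,0,0,0.2],[0,0,1,0,0,0,0.2],[0,0,1,0,0,0,0.2],[0,0,0.4,0,0,0,0.2],[0,0,0,0,0,0,0.2]]'
cat >> h.py <<'E'
def got(P,yaw_deg,tilt,L=155):
    "P: grasp point target; tool yawed then tilted about its y by tilt deg. Shift is in target axes, world shift too"
    o=status.observe(); r=R.from_euler("xyz",o["tcp_rot"]); t=R.from_euler("xyz",[np.pi,0,np.radians(yaw_deg)])*R.from_euler("y",tilt,degrees=True)
    T=np.array(P)-L*t.as_matrix()[:,2]; w=T-o["ee_pos"]
    print("clock",round(o["clock"],2),"TCP tgt",T.round(1),"turn",(np.degrees((r.inv()*t).as_rotvec())/4).round(2),"shift target axes",(t.inv().apply(w)/25).round(2),"shift cur axes",(r.inv().apply(w)/25).round(2),"now",np.round(o["ee_pos"],1),"ft",np.round(o["ft_force"],1),"w",round(o["grip_width"],1))
E
python3 - <<'E'
from h import *
got([541.1,-9.9,58.5],-11.7,20); got([541.1,-9.9,128.5],-11.7,20)
E
```

```text
clock: 17.9
ee_pos: [549.6, -149.3, 386.9]
tcp_rot: [-3.141, -0.0, 0.52]
ft_force: [-0.2, 0.6, 0.4]
grip_width: 51.2
finger_force: 0.0
clock: 18.9
ee_pos: [549.6, -149.4, 386.9]
tcp_rot: [-3.141, 0.0, -0.203]
ft_force: [-0.8, -0.8, -0.3]
grip_width: 50.9
finger_force: 0.0
clock 18.9 TCP tgt [489.2   0.9 204.2] turn [-0.01  5.    0.02] shift target axes [-5.87 -5.4   5.64] shift cur axes [-3.57 -5.4   7.31] now [ 549.6 -149.4  386.9] ft [-0.8 -0.8 -0.3] w 50.9
clock 18.9 TCP tgt [489.2   0.9 274.2] turn [-0.01  5.    0.02] shift target axes [-4.91 -5.4   3.01] shift cur axes [-3.58 -5.4   4.51] now [ 549.6 -149.4  386.9] ft [-0.8 -0.8 -0.3] w 50.9
```

```bash
python3 -m jog '[[0,1,0,-0.6,-0.9,0,0.2],[0,0,0,-0.6,-0.9,0,0.2],[0,0,0,-0.6,-0.9,0,0.2],[0,0,0,-0.6,-0.9,0,0.2],[0,0,0,-0.6,-0.9,0,0.2],[0,0,0,-0.6,-0.9,0,0.2],[0,1,0,0,0,0,0.2],[0,1,0,0,0,0,0.2],[0,1,0,0,0,0,0.2],[0,1,0,0,0,0,0.2],[0,0,0,0,0,0,0.2]]'
python3 - <<'E'
from h import *
got([541.1,-9.9,108.5],-11.7,20)
E
```

```text
clock: 19.82
ee_pos: [487.4, 0.9, 381.7]
tcp_rot: [-3.141, -0.35, -0.202]
ft_force: [-1.7, 0.2, -0.7]
grip_width: 51.6
finger_force: 0.0
clock 19.82 TCP tgt [489.2   0.9 254.2] turn [-0.02 -0.02  0.04] shift target axes [-1.68 -0.01  4.82] shift cur axes [-1.68 -0.01  4.82] now [487.4   0.9 381.7] ft [-1.7  0.2 -0.7] w 51.6
```

```bash
python3 -m jog '[[0,0,0,-0.33,0,0.96,0.2],[0,0,0,-0.33,0,0.96,0.2],[0,0,0,-0.34,0,0.96,0.2],[0,0,0,-0.34,0,0.97,0.2],[0,0,0,-0.34,0,0.97,0.2],[0,0,0,0,0,0,0.2]]'
python3 - <<'E'
from h import *
got([541.1,-9.9,58.5],-11.7,20)
s=snapshot("side"); cv2.imwrite("pics/s6.png",cv2.resize(s["pixels"][130:270,240:400],(640,560),interpolation=cv2.INTER_CUBIC)[...,::-1])
E
```

```text
clock: 20.32
ee_pos: [488.1, -0.1, 249.5]
tcp_rot: [3.141, -0.336, -0.203]
ft_force: [-1.2, 0.5, -0.5]
grip_width: 51.1
finger_force: 0.0
clock 20.32 TCP tgt [489.2   0.9 204.2] turn [0.01 0.19 0.02] shift target axes [-0.59 -0.05  1.71] shift cur axes [-0.57 -0.05  1.72] now [ 4.881e+02 -1.000e-01  2.495e+02] ft [-1.2  0.5 -0.5] w 51.1
```

View pics/s6.png

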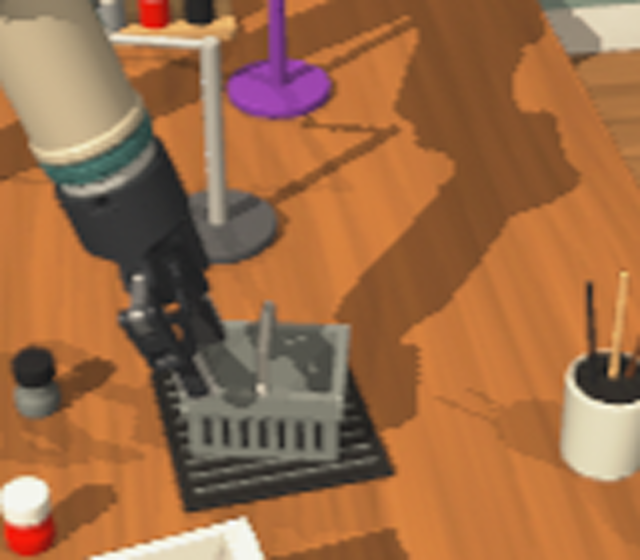

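The fingers straddle the right wall at its robot-side end, around (210,385) in the crop, and clear the handle. I'll go down and grip.

```bash
python3 -m jog '[[0,0.1,0,-0.2,-0.05,0.6,0.2],[0,0,0,-0.2,0,0.6,0.2],[0,0,0,-0.2,0,0.5,0.2],[0,0,0,0,0,0,0.2],[0,0,0,0,0,0,-1],[0,0,0,0,0,0,-1],[0,0,0,0,0,0,-1],[0,0,0,0,0,0,-1],[0,0,0,0,0,0,-1],[0,0,0,0,0,0,-1]]'
python3 - <<'E'
from h import *
got([541.1,-9.9,58.5],-11.7,20)
E
```

```text
clock: 21.2
ee_pos: [492.0, 0.3, 210.6]
tcp_rot: [-3.141, -0.36, -0.204]
ft_force: [-1.5, 0.3, 7.1]
grip_width: 6.9
finger_force: 61.0
clock 21.2 TCP tgt [489.2   0.9 204.2] turn [-0.   -0.15  0.  ] shift target axes [-0.2  0.   0.2] shift cur axes [-0.2  0.   0.2] now [4.920e+02 3.000e-01 2.106e+02] ft [-1.5  0.3  7.1] w 6.9
```

```bash
python3 -m jog '[[0,0,0,0.07,0,-0.2,-1],[0,0,0,0.1,0,-0.3,-1],[0,0,0,0.2,0,-0.6,-1],[0,0,0,0.33,0,-0.9,-1],[0,0,0,0.33,0,-0.9,-1],[0,0,0,0.33,0,-0.9,-1],[0,0,0,0.2,0,-0.6,-1],[0,0,0,0.1,0,-0.3,-1],[0,0,0,0,0,0,-1],[0,0,0,0,0,0,-1]]'
python3 - <<'E'
from h import *
o=st()
for n in("side","top"):
    s=snapshot(n); W=cloud(s); np.save(n+"7.npy",W); save(s,n+"7")
    for t in("basket","handle"):
        for k in spotter.regions_of(s,t)[:1]:
            q=W[k["pixels"]]; print(n,t,round(k["p"],2),k["bbox"],np.nanpercentile(q,[2,50,98],axis=0).round(1).tolist())
cv2.imwrite("pics/s7.png",cv2.resize(cv2.imread("pics/side7.png")[110:250,240:400],(640,560),interpolation=cv2.INTER_CUBIC))
E
```

```text
clock: 22.03
ee_pos: [488.7, 0.9, 333.4]
tcp_rot: [3.141, -0.355, -0.204]
ft_force: [0.2, -0.6, -1.1]
grip_width: 6.7
finger_force: 59.8
{'clock': 22.033, 'qpos': [-0.131, 0.117, 1.938, -0.038, 0.732, 1.668], 'ee_pos': [488.708, 0.88, 333.419], 'tcp_rot': [3.141, -0.355, -0.204], 'ft_force': [0.183, -0.606, -1.136], 'grip_width': 6.701, 'finger_force': 59.786}
side basket 0.74 [302.4, 166.1, 306.0, 194.4] [[571.2, -18.0, 186.2], [577.1, -1.0, 216.1], [589.2, 56.3, 232.5]]
top basket 0.95 [315.7, 188.8, 347.5, 229.8] [[537.9, -24.3, 7.5], [590.8, 23.3, 134.7], [638.4, 66.5, 227.7]]
top handle 0.47 [321.4, 208.2, 346.4, 214.8] [[569.4, -12.4, 201.3], [578.1, 19.0, 222.3], [585.0, 52.4, 231.3]]
```

View pics/s7.png

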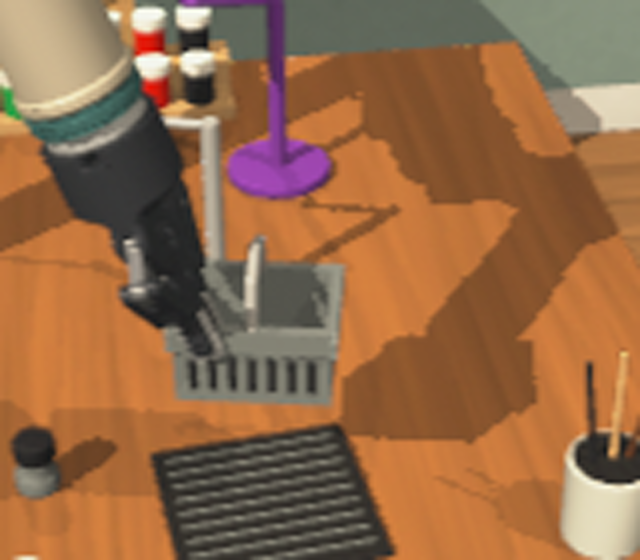

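```bash
cat >> h.py <<'E'
from scipy.optimize import least_squares
def fitbasket(Ws,c0,yaw0,tol=9):
    "fit rim outline band + handle: params centre of rim plane x,y,z, rotvec(tilt) , yaw"
    P=np.concatenate([w.reshape(-1,3) for w in Ws]); P=P[np.isfinite(P[:,0])]; P=P[np.linalg.norm(P-c0,axis=1)<95]
    b=np.array([[-38,-4],[-26,27],[0,38],[26,27],[38,-4]],float)
    def local(p): return R.from_euler("xyz",[p[3],p[4],p[5]],degrees=True).inv().apply(P-p[:3])
    def dist(L):
        # rim top annulus at z=0 : outer 42x56, inner 34x48
        ox=np.maximum(np.abs(L[:,0])-42,0);oy=np.maximum(np.abs(L[:,1])-56,0)
        ins=np.maximum(np.minimum(34-np.abs(L[:,0]),48-np.abs(L[:,1])),0)
        dr=np.sqrt(ox**2+oy**2+ins**2+L[:,2]**2)
        # outer walls of rim band z -18..0
        zz=np.maximum(np.maximum(L[:,2],-18-L[:,2]),0)
        dw=np.minimum(np.hypot(np.hypot(np.abs(L[:,0])-42,oy),zz),np.hypot(np.hypot(np.abs(L[:,1])-56,ox),zz))
        dh=np.full(len(L),1e3)
        for a,c in zip(b[:-1],b[1:]):
            q=L[:,[0,2]]-a; d=c-a; t=np.clip(q@d/(d@d),0,1); e=q-t[:,None]*d
            dh=np.minimum(dh,np.abs(np.sqrt((e**2).sum(1)+L[:,1]**2)-4))
        return np.minimum(np.minimum(dr,dw),dh)
    p=np.array([*c0,0,0,yaw0],float)
    for tl in(20,tol,6,5):
        k=dist(local(p))<tl; Q=P
        P_all=P; P=P[k]
        p=least_squares(lambda p:dist(local(p)),p,loss="soft_l1",f_scale=2,x_scale=[1,1,1,1,1,1]).x
        r=dist(local(p)); n=len(P); P=P_all
    pk=R.from_euler("xyz",p[3:],degrees=True).apply([0,0,34])+p[:3]
    print("rim centre",p[:3].round(1),"tilt rx,ry,yaw",p[3:].round(1),"peak underside",pk.round(1),"n",n,"rms",np.sqrt((r**2).mean()).round(2))
    return p,pk
E
python3 - <<'E'
from h import *
for f in(["side5","top5"],):
    fitbasket([np.load(k+".npy") for k in f],[584,20,66.5],78.3)
for f in(["side7"],["top7"],["side7","top7"]):
    fitbasket([np.load(k+".npy") for k in f],[581,20,189],78.3)
o=status.observe(); t=R.from_euler("xyz",o["tcp_rot"]); print(o["ee_pos"]+155*t.as_matrix()[:,2])
E
```

```text
rim centre [584.1  20.5  67.7] tilt rx,ry,yaw [-0.1 -0.  77.7] peak underside [584.1  20.5 101.7] n 879 rms 1.9
rim centre [580.9  17.7 188.8] tilt rx,ry,yaw [-0.5  1.3 83.6] peak underside [580.7  18.5 222.8] n 584 rms 2.38
rim centre [576.1  20.1 188.8] tilt rx,ry,yaw [ 1.  -0.8 78.7] peak underside [576.5  19.5 222.8] n 336 rms 2.1
rim centre [579.5  19.2 189. ] tilt rx,ry,yaw [ 0.3  0.9 82.3] peak underside [579.8  19.7 223. ] n 889 rms 2.29
[541.58092202 -10.10886808 187.11786669]
```

```bash
python3 -m jog '[[-0.3,0,0.8,0,0,0,-1],[-0.3,0,0.8,0,0,0,-1],[0,0,0,0,0,0,-1],[0,0,0,0,0,0,-1]]'
cat >> h.py <<'E'
def wsh(*w):
    o=status.observe(); r=R.from_euler("xyz",o["tcp_rot"]); print("rot",np.round(o["tcp_rot"],3),"pos",np.round(o["ee_pos"],1),"ft",np.round(o["ft_force"],1),"clock",round(o["clock"],2))
    for v in w: print(v,"->",(r.inv().apply(np.array(v,float))/25).round(2))
def look(c0,yaw0):
    a=snapshot("side");b=snapshot("top");A=cloud(a);B=cloud(b)
    for k in([A],[B],[A,B]): r=fitbasket(k,c0,yaw0)
    return a,b,A,B
E
python3 - <<'E'
from h import *
look([575,15,189],72)
wsh([-160,130,0],[0,175,0],[100,0,0],[0,100,0],[0,0,100],[95.5,-29.7,0])
E
```

```text
clock: 22.67
ee_pos: [489.3, 1.0, 333.1]
tcp_rot: [3.141, -0.355, -0.321]
ft_force: [0.7, -0.1, -2.0]
grip_width: 6.8
finger_force: 59.8
rim centre [582.7   7.2 188.2] tilt rx,ry,yaw [-1.1  1.3 76.9] peak underside [582.2   8.1 222.1] n 627 rms 2.25
rim centre [579.8  10.2 190. ] tilt rx,ry,yaw [ 1.2 -0.3 73.5] peak underside [580.4   9.9 224. ] n 338 rms 2.11
rim centre [582.    8.5 189.1] tilt rx,ry,yaw [ 0.3  0.5 75.3] peak underside [582.3   8.8 223.1] n 943 rms 2.25
rot [ 3.141 -0.355 -0.322] pos [489.2   0.8 333.3] ft [-0.2  0.8 -1.8] clock 22.77
[-160, 130, 0] -> [-7.23 -2.91 -2.69]
[0, 175, 0] -> [-2.08 -6.64 -0.77]
[100, 0, 0] -> [ 3.56 -1.27  1.32]
[0, 100, 0] -> [-1.19 -3.79 -0.44]
[0, 0, 100] -> [ 1.39  0.   -3.75]
[95.5, -29.7, 0] -> [ 3.75 -0.08  1.39]
```

```bash
python3 -m jog '[[0,0,0,-0.3,-0.1,-0.11,-1],[0,0,0,-0.6,-0.2,-0.22,-1],[0,0,0,-0.72,-0.24,-0.27,-1],[0,0,0,-0.72,-0.24,-0.27,-1],[0,0,0,-0.72,-0.24,-0.27,-1],[0,0,0,-0.72,-0.24,-0.27,-1],[0,0,0,-0.72,-0.24,-0.27,-1],[0,0,0,-0.72,-0.24,-0.27,-1],[0,0,0,-0.72,-0.24,-0.27,-1],[0,0,0,-0.72,-0.24,-0.27,-1],[0,0,0,-0.72,-0.24,-0.27,-1],[0,0,0,-0.5,-0.2,-0.18,-1]]' && python3 -m jog '[[0,0,0,-0.1,-0.4,-0.04,-1],[0,0,0,-0.19,-0.6,-0.07,-1],[0,0,0,-0.2,-0.65,-0.08,-1],[0,0,0,-0.2,-0.65,-0.08,-1],[0,0,0,-0.2,-0.65,-0.08,-1],[0,0,0,-0.2,-0.65,-0.08,-1],[0,0,0,-0.2,-0.65,-0.08,-1],[0,0,0,-0.2,-0.65,-0.08,-1],[0,0,0,-0.2,-0.65,-0.08,-1],[0,0,0,-0.19,-0.6,-0.07,-1],[0,0,0,-0.17,-0.5,-0.06,-1],[0,0,0,-0.08,-0.35,-0.04,-1]]' && python3 -m jog '[[0,0,0,0,0,0,-1],[0,0,0,0,0,0,-1],[0,0,0,0,0,0,-1],[0,0,0,0,0,0,-1]]'
python3 - <<'E'
from h import *
a,b,A,B=look([401,325,189],73)
wsh([100,0,0],[0,100,0],[0,0,100])
save(a,"side8");save(b,"top8");np.save("side8.npy",A);np.save("top8.npy",B)
cv2.imwrite("pics/s8.png",cv2.resize(np.hstack([a["pixels"][90:220,210:330],b["pixels"][160:290,190:310]]),(800,433),interpolation=cv2.INTER_CUBIC)[...,::-1])
E
```

```text
clock: 23.77
ee_pos: [308.7, 131.0, 333.6]
tcp_rot: [3.141, -0.355, -0.323]
ft_force: [-0.5, -0.5, -2.1]
grip_width: 6.4
finger_force: 59.8
clock: 24.77
ee_pos: [330.7, 292.7, 347.6]
tcp_rot: [-3.129, -0.319, -0.298]
ft_force: [-0.1, -0.6, -0.7]
grip_width: 6.6
finger_force: 59.8
clock: 25.1
ee_pos: [329.7, 291.1, 346.9]
tcp_rot: [-3.131, -0.319, -0.298]
ft_force: [0.8, 0.1, -1.5]
grip_width: 6.5
finger_force: 59.8
rim centre [417.1 304.4 189. ] tilt rx,ry,yaw [ -4.8 -14.6  72.1] peak underside [411.7 297.2 221.8] n 399 rms 2.6
rim centre [415.2 305.  201.4] tilt rx,ry,yaw [ 2.3 -0.1 74.6] peak underside [416.6 304.6 235.3] n 391 rms 2.2
rim centre [417.9 305.5 199. ] tilt rx,ry,yaw [ 0.6 -2.1 72.8] peak underside [417.9 304.2 233. ] n 768 rms 2.33
rot [-3.131 -0.319 -0.298] pos [329.8 291.2 347.1] ft [-0.2 -0.4 -2.1] clock 25.2
[100, 0, 0] -> [ 3.63 -1.16  1.21]
[0, 100, 0] -> [-1.11 -3.83 -0.33]
[0, 0, 100] -> [ 1.26 -0.04 -3.8 ]
```

View pics/s8.png

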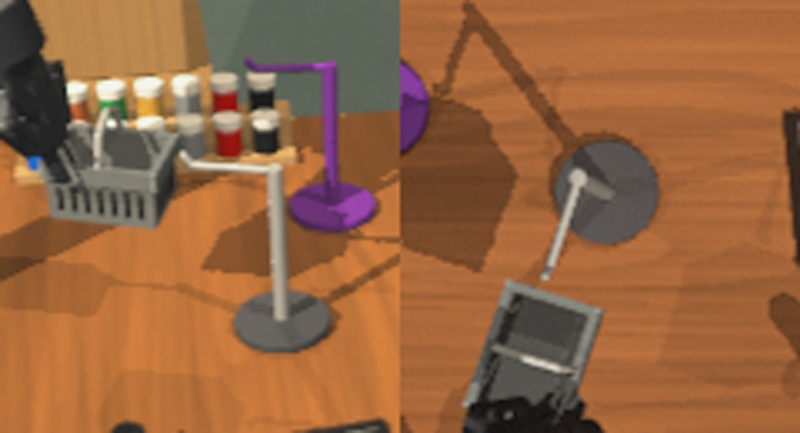

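Run:
```python
from h import *
st()
# hook bar re-fit from new pictures, hook unobstructed
for n in("top","side"):
    W=np.load(n+"8.npy").reshape(-1,3); W=W[~np.isnan(W[:,0])]
    q=W[(W[:,0]>480)&(W[:,0]<600)&(W[:,1]>255)&(W[:,1]<325)&(W[:,2]>172)&(W[:,2]<200)]
    l=cv2.fitLine(q[:,:2].astype(np.float32),cv2.DIST_HUBER,0,.01,.01).ravel(); d=l[:2]*np.sign(l[0]); s=(q[:,:2]-l[2:])@d
    print(n,len(q),"yaw",np.degrees(np.arctan2(d[1],d[0])),"ends",l[2:]+d*s.min(),l[2:]+d*s.max(),np.ptp(s))
```

```text
{'clock': 25.2, 'qpos': [0.676, 0.08, 1.937, -0.315, 0.956, 2.704], 'ee_pos': [329.795, 291.177, 347.075], 'tcp_rot': [-3.131, -0.319, -0.298], 'ft_force': [-0.239, -0.445, -2.13], 'grip_width': 6.357, 'finger_force': 59.786}
top 111 yaw -16.695356 ends [481.54051617 299.76861365] [576.33575937 271.33704858] 98.96712852215762
side 102 yaw -17.220026 ends [475.43726984 301.28627288] [577.82322918 269.55330564] 107.19079498686136
```

```bash
python3 -m jog '[[0.3,0,-0.95,0,0,0,-1],[0.3,0,-0.95,0,0,0,-1],[0,0,0,0,0,0,-1],[0,0,0,0,0,0,-1]]'
python3 - <<'E'
from h import *
print(np.round(status.observe()["qpos"],3))
look([416,317,200],80)
wsh([100,0,0],[0,100,0],[0,0,100],[95.5,-29.7,0])
E
```

```text
clock: 25.53
ee_pos: [329.9, 291.3, 347.2]
tcp_rot: [-3.132, -0.321, -0.16]
ft_force: [-0.3, -0.2, -1.6]
grip_width: 6.7
finger_force: 59.8
[ 0.663  0.069  1.949 -0.288  0.916  2.545]
rim centre [415.7 315.4 199.9] tilt rx,ry,yaw [ 1.4  1.1 84.9] peak underside [416.6 315.9 233.8] n 446 rms 2.41
rim centre [412.9 317.3 202. ] tilt rx,ry,yaw [ 2.4  0.4 82. ] peak underside [414.3 317.4 236. ] n 389 rms 2.03
rim centre [414.7 316.2 201. ] tilt rx,ry,yaw [ 2.2  0.4 83.7] peak underside [416.  316.3 234.9] n 831 rms 2.31
rot [-3.133 -0.321 -0.159] pos [330.  291.5 347.2] ft [-0.5  0.3 -1.7] clock 25.63
[100, 0, 0] -> [ 3.75 -0.62  1.25]
[0, 100, 0] -> [-0.6  -3.95 -0.16]
[0, 0, 100] -> [ 1.26 -0.03 -3.8 ]
[95.5, -29.7, 0] -> [3.76 0.58 1.24]
```

```bash
python3 -m jog '[[0,0.45,0,-0.2,-0.05,0.4,-1],[0,0,0,-0.2,-0.05,0.45,-1],[0,0,0,-0.2,-0.05,0.43,-1],[0,0,0,0,0,0,-1],[0,0,0,0,0,0,-1]]'
python3 - <<'E'
from h import *
print(np.round(status.observe()["qpos"],3))
p=look([414,319,168],82)
wsh([100,0,0],[0,100,0],[0,0,100],[95.6,-29.2,0])
np.save("side9.npy",p[2]);np.save("top9.npy",p[3])
E
```

```text
clock: 26.05
ee_pos: [327.2, 296.2, 311.6]
tcp_rot: [-3.134, -0.351, -0.158]
ft_force: [0.9, -0.1, -0.6]
grip_width: 6.5
finger_force: 59.8
[ 0.688  0.109  2.012 -0.356  0.809  2.635]
rim centre [417.8 318.8 167.2] tilt rx,ry,yaw [-0.   0.2 84.9] peak underside [417.8 318.9 201.2] n 440 rms 2.37
rim centre [415.4 321.1 169.6] tilt rx,ry,yaw [ 1.3 -0.9 82.5] peak underside [416.1 320.5 203.6] n 380 rms 2.1
rim centre [417.  319.9 168.6] tilt rx,ry,yaw [ 0.9 -0.  84.4] peak underside [417.5 319.9 202.6] n 812 rms 2.33
rot [-3.131 -0.353 -0.159] pos [327.7 296.5 312.7] ft [-0.4 -0.2 -1.7] clock 26.15
[100, 0, 0] -> [ 3.71 -0.62  1.37]
[0, 100, 0] -> [-0.59 -3.95 -0.18]
[0, 0, 100] -> [ 1.38 -0.04 -3.75]
[95.6, -29.2, 0] -> [3.72 0.56 1.36]
```

```bash
python3 -m jog '[[0,0,0,0.3,0.045,0.11,-1],[0,0,0,0.39,0.06,0.14,-1],[0,0,0,0.39,0.06,0.14,-1],[0,0,0,0.39,0.06,0.14,-1],[0,0,0,0.39,0.06,0.15,-1],[0,0,0,0,0,0,-1],[0,0,0,0,0,0,-1]]'
python3 - <<'E'
from h import *
print(np.round(status.observe()["qpos"],3))
p=look([465,305,168],82)
wsh([100,0,0],[0,100,0],[0,0,100],[95.6,-29.2,0])
a,b=p[:2]; save(a,"side10");save(b,"top10")
cv2.imwrite("pics/s10.png",cv2.resize(np.hstack([a["pixels"][90:220,230:330],b["pixels"][160:290,200:300]]),(800,520),interpolation=cv2.INTER_CUBIC)[...,::-1])
E
```

```text
clock: 26.73
ee_pos: [376.0, 281.1, 312.0]
tcp_rot: [-3.132, -0.352, -0.16]
ft_force: [-0.5, -1.0, -1.8]
grip_width: 6.7
finger_force: 59.8
[ 0.587  0.143  1.97  -0.327  0.787  2.52 ]
rim centre [466.6 304.4 166.7] tilt rx,ry,yaw [-1.   0.4 85.1] peak underside [466.  304.6 200.7] n 402 rms 2.41
rim centre [462.7 306.1 168.5] tilt rx,ry,yaw [ 0.6 -0.9 81.7] peak underside [462.9 305.5 202.5] n 353 rms 2.1
rim centre [465.4 305.1 167.8] tilt rx,ry,yaw [ 0.2 -0.5 84.4] peak underside [465.5 304.8 201.8] n 755 rms 2.34
rot [-3.133 -0.351 -0.159] pos [375.  281.3 311.8] ft [ 0.3 -0.3 -1.3] clock 26.83
[100, 0, 0] -> [ 3.71 -0.62  1.37]
[0, 100, 0] -> [-0.59 -3.95 -0.18]
[0, 0, 100] -> [ 1.38 -0.03 -3.76]
[95.6, -29.2, 0] -> [3.72 0.56 1.36]
```

View pics/s10.png

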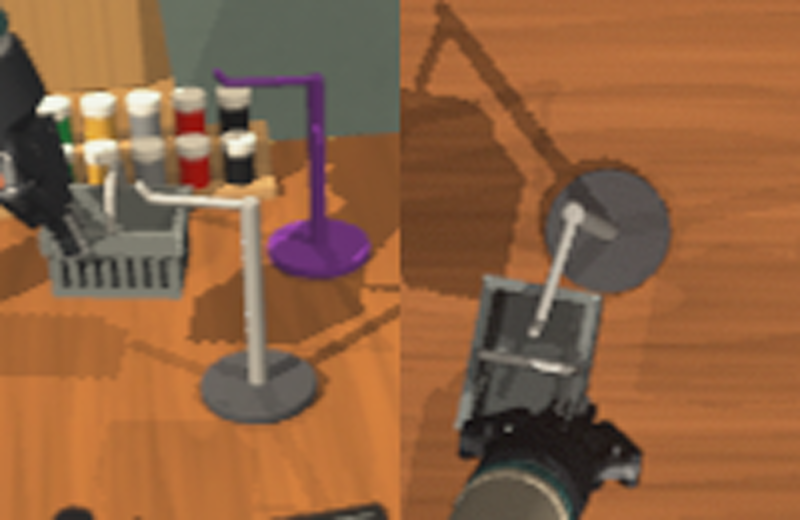

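```bash
python3 -m jog '[[0,0,0,0.3,0.045,0.11,-1],[0,0,0,0.38,0.06,0.14,-1],[0,0,0,0.38,0.06,0.14,-1],[0,0,0,0.37,0.055,0.13,-1],[0,0,0,0,0,0,-1],[0,0,0,0,0,0,-1]]'
python3 - <<'E'
from h import *
p=look([502,293,168],83)
wsh([0,0,100],[95.6,-29.2,0],[29.2,95.6,0])
E
```

```text
clock: 27.33
ee_pos: [412.7, 269.9, 312.1]
tcp_rot: [-3.132, -0.352, -0.16]
ft_force: [-0.0, 0.8, -1.2]
grip_width: 6.3
finger_force: 59.8
rim centre [503.8 292.5 166.4] tilt rx,ry,yaw [-2.1  0.6 85.9] peak underside [502.6 292.9 200.3] n 361 rms 2.38
rim centre [500.  294.7 168.8] tilt rx,ry,yaw [ 0.5 -0.7 82.2] peak underside [500.2 294.3 202.8] n 334 rms 2.0
rim centre [502.  293.8 168.2] tilt rx,ry,yaw [ 0.1  0.1 84.2] peak underside [502.1 293.9 202.2] n 711 rms 2.34
rot [-3.133 -0.351 -0.159] pos [411.8 270.  311.9] ft [-0.8 -0.3 -1.2] clock 27.43
[0, 0, 100] -> [ 1.38 -0.03 -3.76]
[95.6, -29.2, 0] -> [3.72 0.56 1.36]
[29.2, 95.6, 0] -> [ 0.52 -3.96  0.22]
```

```bash
python3 -m jog '[[0,0,0,-0.1,0,0.27,-1],[0,0,0,-0.09,0,0.26,-1],[0,0,0,0,0,0,-1],[0,0,0,0,0,0,-1]]'; python3 -m jog '[[0,0,0,-0.03,0,0.08,-1],[0,0,0,0,0,0,-1]]';  python3 -m jog '[[0,0,0,-0.02,0,0.05,-1],[0,0,0,0,0,0,-1]]'
```

```text
clock: 27.77
ee_pos: [411.4, 270.2, 297.2]
tcp_rot: [-3.134, -0.351, -0.157]
ft_force: [-1.1, -0.0, -2.0]
grip_width: 6.5
finger_force: 59.9
clock: 27.93
ee_pos: [412.0, 270.5, 295.9]
tcp_rot: [-3.132, -0.353, -0.158]
ft_force: [-0.9, -0.5, -0.4]
grip_width: 6.5
finger_force: 59.9
clock: 28.1
ee_pos: [412.2, 270.6, 295.3]
tcp_rot: [-3.131, -0.354, -0.158]
ft_force: [-1.0, -0.3, 3.7]
grip_width: 6.4
finger_force: 60.5
```

```bash
python3 -m jog '[[0,0,0,0.01,0,-0.03,-1],[0,0,0,0,0,0,-1],[0,0,0,0,0,0,-0.6],[0,0,0,0,0,0,-0.6],[0,0,0,0,0,0,-0.4],[0,0,0,0,0,0,-0.4],[0,0,0,0,0,0,-0.4]]'
python3 - <<'E'
from h import *
p=look([502,293,152],83)
st(); a,b=p[:2]; save(a,"side11");save(b,"top11")
E
```

```text
clock: 28.68
ee_pos: [411.9, 270.4, 295.3]
tcp_rot: [-3.132, -0.352, -0.158]
ft_force: [-0.3, -0.4, -0.1]
grip_width: 25.9
finger_force: 0.0
rim centre [504.2 289.9 149.7] tilt rx,ry,yaw [-3.7  4.3 86.6] peak underside [502.1 292.6 183.5] n 405 rms 2.51
rim centre [499.7 294.3 151.8] tilt rx,ry,yaw [-0.   2.  80.8] peak underside [499.9 295.4 185.8] n 343 rms 1.99
rim centre [502.1 292.9 151.4] tilt rx,ry,yaw [-1.   4.  82.8] peak underside [501.9 295.3 185.3] n 754 rms 2.48
{'clock': 28.783, 'qpos': [0.521, 0.191, 1.957, -0.318, 0.735, 2.458], 'ee_pos': [411.952, 270.367, 295.377], 'tcp_rot': [-3.132, -0.352, -0.158], 'ft_force': [0.435, 0.392, -0.388], 'grip_width': 25.495, 'finger_force': 0.0}
```

```bash
python3 -m jog '[[0,0,0,0,0,-0.2,-0.4],[0,0,0,0,0,-0.3,-0.4],[0,0,0,0,0,-0.4,-0.4],[0,0,0,0,0,-0.5,-0.4],[0,0,0,0,0,-0.8,-0.4],[0,0,0,0,0,-1,-0.4],[0,0,0,0,0,-1,-0.4],[0,0,0,0,0,-1,-0.4],[0,0,0,0,0,0,-0.4],[0,0,0,0,0,0,-0.4],[0,0,0,0,0,0,-0.4],[0,0,0,0,0,0,-0.4]]'
python3 - <<'E'
from h import *
p=look([502,293,152],83); a,b=p[:2]
cv2.imwrite("pics/s12.png",cv2.resize(np.hstack([a["pixels"][90:220,230:330],b["pixels"][160:290,200:300]]),(800,520),interpolation=cv2.INTER_CUBIC)[...,::-1])
E
```

```text
clock: 29.78
ee_pos: [367.1, 276.0, 416.5]
tcp_rot: [-3.134, -0.351, -0.158]
ft_force: [-0.4, -0.3, -0.4]
grip_width: 25.5
finger_force: 0.0
rim centre [505.6 294.1 150.8] tilt rx,ry,yaw [-2.2  3.6 80.7] peak underside [504.7 296.4 184.7] n 454 rms 2.62
rim centre [500.6 294.1 152.2] tilt rx,ry,yaw [-0.   2.5 81.1] peak underside [500.8 295.5 186.2] n 445 rms 2.09
rim centre [502.2 294.6 152. ] tilt rx,ry,yaw [-0.   3.4 81.2] peak underside [502.5 296.5 186. ] n 890 rms 2.18
```

View pics/s12.png

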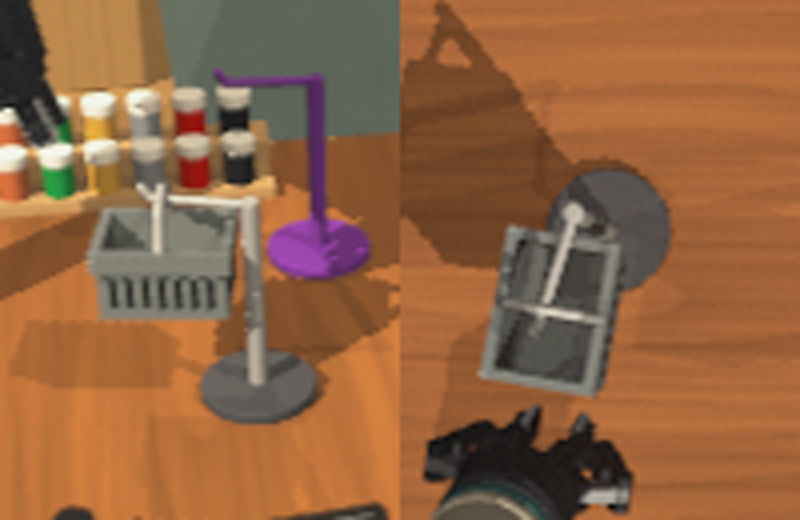

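```bash
python3 -m jog '[[0,0,0,-0.5,0,-0.5,-0.4],[0,0,0,-0.5,0,-0.5,-0.4],[0,0,0,0,0,0,-0.4],[0,0,0,0,0,0,-0.4],[0,0,0,0,0,0,-0.4],[0,0,0,0,0,0,-0.4],[0,0,0,0,0,0,-0.4],[0,0,0,0,0,0,-0.4],[0,0,0,0,0,0,-0.4],[0,0,0,0,0,0,-0.4],[0,0,0,0,0,0,-0.4],[0,0,0,0,0,0,-0.4]]'
python3 - <<'E'
from h import *
look([502,293,152],83); p=look([502,293,152],83); B=p[3]; A=p[2]
a=np.radians(12.35)
for W in(A,B):
    c=W[...,:2]-[513,-310]; Y=c@[-np.sin(a),np.cos(a)]; X=c@[np.cos(a),np.sin(a)]; m=(abs(X)<30)&(Y>-125)&(Y<10)&(W[...,2]>150)&(W[...,2]<172)
    if m.any(): print("grip Y",np.percentile(Y[m],[1,50,99]).round(1))
for t in("paint_a","brush_pot"):
    for k in spotter.regions_of(p[1],t)[:2]: print(t,round(k["p"],2),np.nanmedian(B[k["pixels"]],0).round())
E
```

```text
clock: 30.88
ee_pos: [335.8, 281.1, 432.2]
tcp_rot: [-3.132, -0.352, -0.158]
ft_force: [-0.6, -0.1, 0.0]
grip_width: 25.6
finger_force: 0.0
rim centre [505.3 294.1 150.5] tilt rx,ry,yaw [-2.3  3.3 80.1] peak underside [504.3 296.2 184.5] n 466 rms 2.62
rim centre [501.8 294.2 152.4] tilt rx,ry,yaw [ 0.5  2.1 81.3] peak underside [502.3 295.4 186.4] n 447 rms 2.15
rim centre [502.6 294.3 152. ] tilt rx,ry,yaw [ 0.1  2.9 81.2] peak underside [502.9 295.9 185.9] n 900 rms 2.23
rim centre [504.8 292.6 150.4] tilt rx,ry,yaw [-2.4  3.  83.5] peak underside [503.6 294.5 184.3] n 453 rms 2.64
rim centre [500.9 294.1 152.3] tilt rx,ry,yaw [ 0.1  2.  81.6] peak underside [501.1 295.2 186.3] n 438 rms 2.01
rim centre [501.9 294.  151.8] tilt rx,ry,yaw [-0.1  2.8 81.6] peak underside [502.1 295.7 185.8] n 890 rms 2.2
grip Y [-47.1 -41.5 -27.9]
grip Y [-44.5 -33.2 -24.9]
paint_a 0.66 [411. -68.  45.]
paint_a 0.63 [573. 267.  13.]
brush_pot 0.85 [812. -38.  70.]
```

The basket hangs still on the grey hook: the handle crosses the bar at (550,310) in the right half of the crop, and the gripper is well clear. The switch is still at its off end and the bystanders the cameras found have not moved.

```bash
python3 -c "
from rig import ticket
print(ticket.job_done())"
```

```text
the job is handed in; nothing more can be done
None
```

The job is handed in at about 31 s: the switch is at its tank end (two pushes above 30 N moved it no further), and the basket was stood on the mat, re-gripped by its rim and now hangs still on the grey hook; one jar and the brush pot were confirmed unmoved, but the second jar was not re-detected in the last check.

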